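# Close up a row of tube coupons in the fit-up cradle

## Task

Three short tubes and a domed pipe cap lie butted in a row in the angle-iron cradle: without gripping anything, push gently on the cap's domed end so that the row slides along the V as one train until the first tube is fully home against the end stop and every joint is closed, then move clear. The tubes are cleaned for welding, so touch only the domed end of the cap, lift nothing, and never let the row come apart. Leave everything else on the table where it stands.

Things in the scene. Friction and masses are not known exactly. Their poses are not given: they have to be found in the camera images.
- cradle: fit-up cradle fixed to the table: a 380 mm steel angle (60 x 60 x 6) as an upright V on a base plate 430 x 110 x 8 mm. Origin: middle of the plate's underside, on the table; x along the rail to the end stop, y across, z up. Rail from x = -195 mm (open end) to +185 mm (stop). Its place and turn vary; x points to the robot's left (world +y), up to 30 degrees either way
- rail_start (a point): bottom line of the V at the rail's open end, 30 mm above the table, 195 mm behind the cradle's origin, axes as the cradle. From there both walls rise at 45 degrees to upper edges 72 mm above the table, 42 mm either side of the middle: the walls reach up just to the axis of the tubes
- stop_face (a point): point on the end stop's face where the row's axis meets it, 73 mm above the table, 185 mm from the cradle's origin along x; axes as the cradle. The stop is a rigid upright steel plate 100 mm wide, 8 mm thick, its top 113 mm above the table, square to the rail
- tube1: stainless tube coupon 1 of the row, the one nearest the end stop; at the start its leading face is 60 to 130 mm short of the stop. 60.3 mm outside diameter, 55 mm bore, 60 mm long, about 0.16 kg, lying in the V. Origin on its axis at mid-length, 73 mm above the table; its x runs along its axis towards the end stop, end faces at x = +30 and -30 mm
- tube2: stainless tube coupon 2 of the row, second from the stop, its ends touching tube1 and tube3. 60.3 mm outside diameter, 55 mm bore, 60 mm long, about 0.16 kg, lying in the V. Origin on its axis at mid-length, 73 mm above the table; its x runs along its axis towards the end stop, end faces at x = +30 and -30 mm
- tube3: stainless tube coupon 3 of the row, third from the stop, between tube2 and the cap. 60.3 mm outside diameter, 55 mm bore, 60 mm long, about 0.16 kg, lying in the V. Origin on its axis at mid-length, 73 mm above the table; its x runs along its axis towards the end stop, end faces at x = +30 and -30 mm
- cap: steel pipe cap at the row's end away from the stop, 60.3 mm diameter, 40 mm long, about 0.18 kg: a 25 mm skirt butting tube3 and a dished end, 15 mm deep, bulging away from the stop. Origin on its axis at mid-length, 73 mm above the table; x to the stop: dome tip at x = -20 mm, open face at +20. Row home: dome tip 220 mm from the stop's face. The row slides with dry friction, 3 to 10 N in all
- spray: spray can of cleaner, 65 mm diameter, 180 mm high, standing; origin under its middle. To be left alone
- flange: loose flange ring lying flat, 140 mm outside, 62 mm bore, four bolt holes, 16 mm thick; origin under its middle. To be left alone
- spare: spare piece of tube standing on end, 60 mm diameter, 100 mm high; origin under its middle. To be left alone
- brush: hand brush with a wooden handle, 200 mm long, lying on the table; origin at the middle of its underside, lying along its x. To be left alone
Not all that is in view belongs to the job. Leave any blue or pink look-alike of the cap alone.

How it is judged (in metres and radians):
At the end, for the whole second after the job is handed in: tube1's leading face is within 2 mm of the end stop, each of the three joints (tube1-tube2, tube2-tube3, tube3-cap) is open by less than 2 mm, and all four parts lie at rest in the V, at their height within 4 mm and along it within 0.06 rad (x of tube1 in the frame of cradle above 0.153 m and distance between tube1 and tube2 below 0.062 m and distance between tube2 and tube3 below 0.062 m and distance between tube3 and cap below 0.052 m and z of tube1 in the frame of cradle between 0.06864 and 0.07664 m and linear speed of each of tube1, tube2, tube3, cap below 0.01 m/s and angle between the x axis of each of tube1, tube2, tube3, cap and the x axis of cradle, either way round below 0.06 rad and z of tube2 in the frame of cradle between 0.06864 and 0.07664 m and z of tube3 in the frame of cradle between 0.06864 and 0.07664 m and z of cap in the frame of cradle between 0.06864 and 0.07664 m); the robot touches nothing.
It fails at once if a part of the row is lifted (more than 8 mm above where it lies) or the row comes apart (a joint opens by more than 8 mm) (distance between tube1 and tube2 above 0.068 m or distance between tube2 and tube3 above 0.068 m or distance between tube3 and cap above 0.058 m or z of any of tube1, tube2, tube3, cap in the frame of cradle above 0.08064 m).
It fails at once if the robot touches one of the tubes (contact force between any of the fingers, the arm and tube1 above 0.5 N or contact force between any of the fingers, the arm and tube2 above 0.5 N or contact force between any of the fingers, the arm and tube3 above 0.5 N).
It fails at once if the cap is gripped or pushed by its sides: it is touched while the point between the finger pads is more than 8 mm past the dome's tip towards the stop (contact force between any of the fingers, the arm and cap above 0.5 N and x of the grasp point in the frame of cap above -0.012 m).
It fails at once if the cap is pushed harder than 60 N (not gentle) (contact force between any of the fingers, the arm and cap above 60 N).
It fails at once if something else on the table is moved by more than 15 mm (distance of any of spray, flange, spare, brush from where it was at the start of the episode above 0.015 m).
It also fails if it takes over 40 s, if anything falls off the work surface, if the arm or the gripper's body presses on something with over 40 N, if the wrist force passes 120 N, or if a joint passes its speed limit or range.

## Robot

A 6-joint arm with a two-finger parallel gripper is mounted at the origin on the work surface. World frame = base frame: x ahead of the robot, y to its left, z up, the work surface at z = 0. Lengths are in mm, angles in degrees, forces in N, time in s.
With the tool pointing down it reaches from about 300 to 850 mm from the base axis. Payload 4.2 kg.
Tool frame: the origin (TCP) lies between the finger pads; the fingertips stand ahead of it and the grasp point (between the pads) lies 3 mm ahead of it (nose_length is the z of the fingertips in the tool frame, in mm); z points along the fingers, y is the line along which they close (so a half turn about z gives the same grasp; the last joint's range is limited). The gripper opens to 91 mm and grips with 3 to 60 N. Pads are 32 mm wide; open, the fingers measure 118 mm over their backs; the gripper's body (76 mm by 178 mm) begins 60 mm behind the grasp point.
Start: joints at [-70.818, 18.312, 89.639, -0, 72.044, -1.146], TCP at [199.76, -539.2, 235.976] pointing down, gripper open.
Joint ranges: [-177.97, 177.97], [-48.28, 115.42], [12.27, 149.76], [-77.06, 257.06], [2.81, 150.46], [-146.56, 146.56]. Speed limits (degrees/s): [147.25, 147.25, 180, 180, 180, 180].

## Interface

Orientations are given as [roll, pitch, yaw] about the fixed x, y, z axes, in that order (R = Rz(yaw) Ry(pitch) Rx(roll)).
In Python, from workcell import state, grab_frame, camera_params, job_done, nose_length gives the robot as it stands.
- The arm moves only by the tool step_arm, never from a script. Its argument "plan" is a list that holds one entry, the list of rows, each a list of 5 numbers: the shift along the tool's x, y, z in cm, then the turn about the tool's z in rad, then the opening, from 0 (shut) to 1 (fully open). In form: [[[x, y, z, turn, gripper], ...]]. A call has 1 to 20 rows; each row is the pose to reach, as a shift and turn from the pose commanded when the call began, along the tool's axes at that moment; what a row does not reach only later rows make up. A row lasts 1/8 s, in which the tool goes at most 62.5 mm and 10.7 degrees, less where a joint would pass 70% of its speed; a pose out of reach is approached as far as the arm can. A call with a gripper value outside its range is refused whole. The fingers move at their own pace and stop on an object; "newtons" is the grip in N (left out, the last holds). Time passes only in rows, so rows that repeat a pose let the fingers close. It gives the time, the measured TCP pose, the force, the opening and the grip force at its end, in the units of the state.
- state(): the state, without advancing time (a new reading comes with each control period).
- grab_frame(name): name is "side" or "top" or "wrist"; returns the picture (384x512x3 uint8, blue, green, red); there is no depth.
- camera_params(name): a dict with "camera_matrix" (3x3 intrinsics, pixels), "R" (3x3) and "t" (3): a world point X has camera coordinates R X + t; the wrist camera has in their place "mount" (4x4, takes a point from camera to tool coordinates, whose origin is the TCP and whose axes are the flange's). Camera axes: x right, y down, z forward; pixel columns grow to the right and rows downward; lengths in mm; the calibration is good to about 2 mm. The wrist camera is an equidistant fisheye: a pixel r from the principal point sees the ray r / f radians off the axis. A picture is of the moment at which its call begins: read the wrist's pose just before it. camera_params takes no time and is no camera call.
- job_done(): hands the job in; it is judged then, once.
The state is a dict: "time_s": time; "qpos": joint angles; "qvel": joint speeds; "effort": joint torques, N m; "ee_pos": TCP position; "ee_rot": TCP orientation; "force": force on the tool from outside, world axes, zero at the start; "torque": the same for the moment, N m; "gripper_width": finger opening in mm; "gripper_force": force on a finger pad.
Only numpy, scipy, OpenCV 4.12 (cv2) and the standard library are available. Lean on these libraries where they do the work, as an engineer would, in place of code of your own. Each camera call takes 0.05 s, during which the arm holds its last target. There are 200 camera calls.

## Working session

There is one attempt and no reset: what is moved stays moved. The work goes in short steps, Python scripts to look and compute and a tool call to move; the robot and the scene stay as the last step left them, time stands still between calls to the robot, and variables do not carry over. Pictures are saved under pics/ and viewed, at most 10 in all, crops included, and the job is handed in when it is done.

Besides the shell and the picture viewer there is one more tool, called after "Call:" as name(argument=value, ...) on one line, values as JSON. step_arm: Moves the arm, as the interface text tells. Its arguments: {"type":"object","properties":{"plan":{"type":"array","items":{"type":"array","items":{"type":"array","items":{"type":"number"}}}},"newtons":{"type":"number"}},"required":["plan"]}

```bash
mkdir -p pics
python3 - <<'E'
from workcell import *
import cv2
for n in("top","side"):
    cv2.imwrite(f"pics/{n}0.png",grab_frame(n)); print(n,camera_params(n))
s=state();print(s['time_s'],s['ee_pos'],s['ee_rot'],nose_length() if callable(nose_length) else nose_length)
E
```

```text
top {'camera_matrix': array([[428.21432632,   0.        , 252.96850013],
       [  0.        , 428.21432632, 196.83432248],
       [  0.        ,   0.        ,   1.        ]]), 'R': array([[ 0.02902694, -0.99954886,  0.00771421],
       [-0.99700207, -0.02950501, -0.07152848],
       [ 0.07172382, -0.00561484, -0.99740873]]), 't': array([   5.58491601,  526.33262981, 1445.10771093])}
side {'camera_matrix': array([[496.01767519,   0.        , 256.64248944],
       [  0.        , 496.01767519, 190.33017   ],
       [  0.        ,   0.        ,   1.        ]]), 'R': array([[ 0.98284952, -0.18398938,  0.01243878],
       [-0.11727059, -0.6756516 , -0.72783413],
       [ 0.14231803,  0.71389272, -0.6856404 ]]), 't': array([-497.55955645,  136.6909833 , 1793.49527978])}
0.1 [ 199.62067432 -538.80196396  235.22237157] [-1.79912542e+02 -1.84073276e-03  2.03283857e+01] 22.0
```

View pics/top0.png

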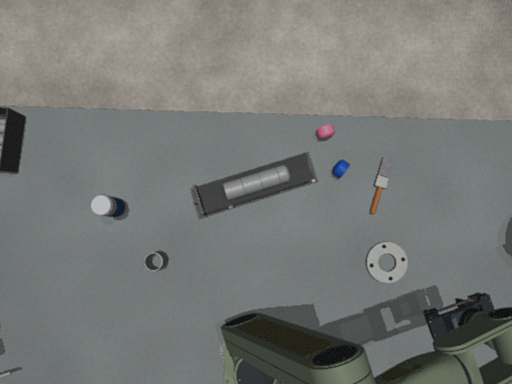

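View pics/side0.png

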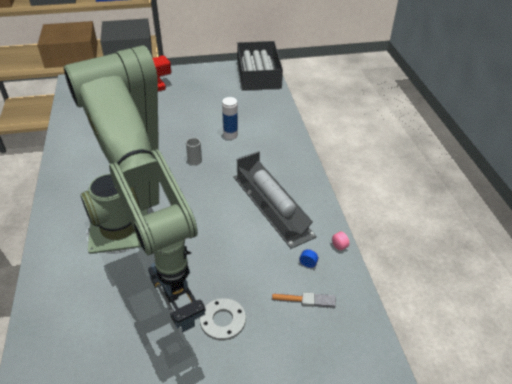

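The top view shows the row from about (224,190) to (290,174) in the dark cradle, with the stop at (197,200). Two things could be mistaken for the cap: blue at (341,169) and pink at (325,131), both loose on the table. The real cap is the grey row end at about (284,174), the end away from the stop. I'll check it in an enlarged crop.

```bash
cat > h.py <<'E'
import numpy as np, cv2
from workcell import *
def ray(n,uv,z):
    c=camera_params(n);K,R,t=c['camera_matrix'],c['R'],c['t']
    d=R.T@np.linalg.inv(K)@np.array([*uv,1.]);o=-R.T@t
    return o+d*(z-o[2])/d[2]
def proj(n,X):
    c=camera_params(n);p=c['camera_matrix']@(c['R']@np.asarray(X,float)+c['t']);return p[:2]/p[2]
E
python3 - <<'E'
from h import *
im=cv2.imread("pics/top0.png")
a=cv2.resize(im[140:230,180:350],None,fx=4.6,fy=4.6,interpolation=cv2.INTER_CUBIC)
cv2.imwrite("pics/crop.png",a)
g=cv2.cvtColor(im,cv2.COLOR_BGR2GRAY)
sub=np.zeros_like(g);sub[145:222,188:322]=1
dark=((g<75)&(sub>0)).astype(np.uint8)
hsv=cv2.cvtColor(im,cv2.COLOR_BGR2HSV)
k=cv2.morphologyEx(dark,cv2.MORPH_CLOSE,np.ones((5,5)))
cs,_=cv2.findContours(k,0,2);c=max(cs,key=cv2.contourArea)
print("cradle",cv2.minAreaRect(c))
m=np.zeros_like(g);cv2.drawContours(m,[cv2.convexHull(c)],-1,1,-1)
li=((g>115)&(cv2.erode(m,np.ones((7,7)))>0)).astype(np.uint8)
cs,_=cv2.findContours(li,0,2);c2=max(cs,key=cv2.contourArea)
r=cv2.minAreaRect(c2);print("row",r)
b=cv2.boxPoints(r);print(b)
print([ray("top",p,85)[:2].round(1) for p in b])
print("plate z8",[ray("top",p,8)[:2].round(1) for p in cv2.boxPoints(cv2.minAreaRect(c))])
E
```

```text
cradle ((252.2405242919922, 185.4169158935547), (31.98896026611328, 121.6737289428711), 73.19131469726562)
row ((255.90687561035156, 181.19512939453125), (13.654572486877441, 65.43037414550781), 73.0091781616211)
[[222.6246  184.22583]
 [285.19904 165.10587]
 [289.18915 178.16443]
 [226.61472 197.2844 ]]
[array([559.6, 121.7]), array([628.7, -81.4]), array([586. , -95.5]), array([517.2, 107.3])]
plate z8 [array([551.8, 240.9]), array([ 686.4, -158.2]), array([ 580.5, -192.3]), array([447.4, 205. ])]
```

View pics/crop.png

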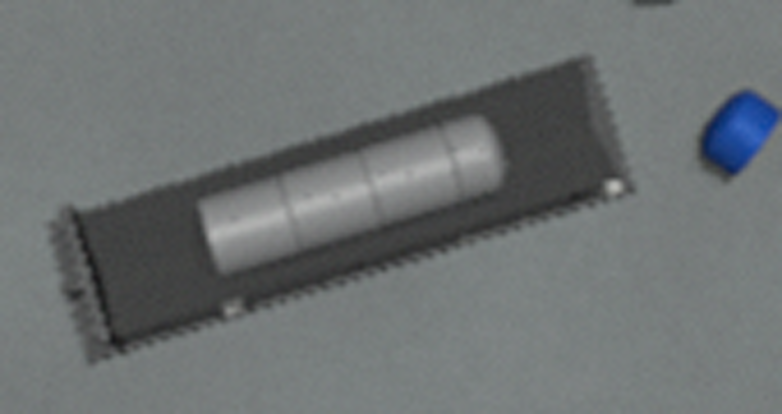

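The crop confirms the cap. It has a domed right end with its tip at crop (503,155), which is px (289,174), and it butts the third joint. The blue piece lies apart on the table. Next I work out the axis and the approach.

Run:
```python
from h import *
f=lambda u,v:(180+(u+.5)/4.6-.5,140+(v+.5)/4.6-.5)
tip=ray("top",f(503,155),73);lead=ray("top",f(211,237),73)
d=lead-tip;L=np.hypot(*d[:2]);yaw=np.degrees(np.arctan2(d[1],d[0]));print("tip",tip,"lead",lead,L,yaw)
for n,uv in(("stop near",(78,212)),("stop far",(117,347)),("end",(590,60)),("end2",(630,190))):
    print(n,ray("top",f(*uv),72)[:2], ray("top",f(*uv),8)[:2])
s=state();u=d/L;u[2]=0
tgt=tip-u*60;dp=tgt-s['ee_pos']
y=np.radians(s['ee_rot'][2]);X=np.array([np.cos(y),np.sin(y)]);Y=np.array([np.sin(y),-np.cos(y)])
print("tgt",tgt,"tool shift mm",dp[:2]@X,dp[:2]@Y,"turn",-np.radians(yaw-s['ee_rot'][2]))
```

```text
tip [603.54945582 -95.38956757  73.        ] lead [538.19444467 112.35635382  73.        ] 217.78348269698583 107.46310970227397
stop near [553.42108332 208.25948018] [559.44718881 216.40334126]
stop far [457.58840765 176.76132311] [459.25528649 183.47239935]
end [ 674.60580001 -156.73402259] [ 686.14434313 -165.1929475 ]
end2 [ 581.10201732 -187.37911432] [ 588.38727022 -197.23201993]
tgt [ 621.5549566  -152.62418945   73.        ] tool shift mm 529.813183553319 -215.54536093573012 turn -1.5207878271128472
```

Call:
step_arm(plan=[[[2,-1,0,-0.05,0],[6,-2.5,0,-0.15,0],[11,-4.5,0,-0.3,0],[16,-6.5,0,-0.45,0],[21,-8.5,0,-0.6,0],[26,-10.5,0,-0.75,0],[31,-12.5,0,-0.9,0],[36,-14.5,0,-1.05,0],[41,-17,0.5,-1.2,0],[46,-19,1,-1.33,0],[50,-20.5,1.5,-1.44,0],[52,-21.3,2,-1.5,0],[53,-21.6,2,-1.525,0],[53,-21.6,2,-1.525,0],[53,-21.6,2,-1.525,0]]])

```text
time_s: 1.98
ee_pos: [620.9, -153.6, 216.4]
ee_rot: [-180.0, 0.0, 107.6]
force: [0.2, 0.1, 0.1]
gripper_width: 0.2
gripper_force: 0.0
```

Run:
```python
from h import *
s=state();print(s)
w=grab_frame("wrist");cv2.imwrite("pics/w1.png",w);print(camera_params("wrist"))
```

```text
{'time_s': 1.975, 'qpos': array([-1.49094073e+01,  2.48388071e+01,  8.23536464e+01, -2.99252674e-02,
        7.27999777e+01, -3.25059759e+01]), 'qvel': array([-0.26612638, -0.15021545,  0.06083641,  0.12665396, -0.10826585,
       -0.0680727 ]), 'effort': array([ 4.32036007e-01, -4.70764410e+01, -2.33152056e+01,  6.55896356e-02,
        6.29948499e-02,  6.44878091e-04]), 'ee_pos': array([ 620.94285144, -153.59059234,  216.36071503]), 'ee_rot': array([-1.79991018e+02,  2.81755475e-02,  1.07605418e+02]), 'force': array([0.17043055, 0.1095381 , 0.0550607 ]), 'torque': array([-0.02391414, -0.14511138,  0.06117432]), 'gripper_force': 0.0, 'gripper_width': 0.191993076062}
{'camera_matrix': array([[297.31863964,   0.        , 253.04151393],
       [  0.        , 297.31863964, 190.75684382],
       [  0.        ,   0.        ,   1.        ]]), 'mount': array([[-5.57289884e-04, -9.67360664e-01, -2.53402910e-01,
         7.09051809e+01],
       [ 9.99999798e-01, -4.61916678e-04, -4.35866133e-04,
         6.69311690e-01],
       [ 3.04588721e-04, -2.53403102e-01,  9.67360726e-01,
        -1.49796615e+02],
       [ 0.00000000e+00,  0.00000000e+00,  0.00000000e+00,
         1.00000000e+00]])}
```

View pics/w1.png

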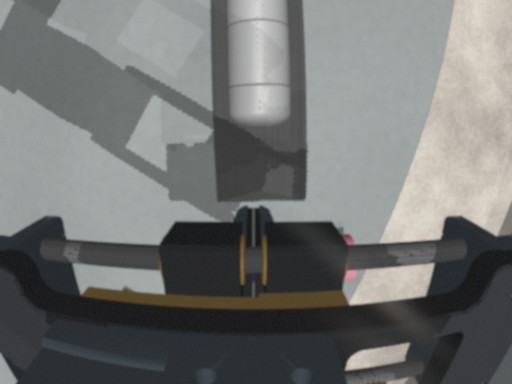

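The wrist view shows the row running straight ahead, with its sides at columns 229 and 290 and the dome tip at (260,124). The rail's open end is at row 200. I convert these to tool coordinates.

```bash
cat >> h.py <<'E'
def wray(uv,pos,z):
    "tool-frame xy (tool down) and world point at height z"
    c=camera_params("wrist");K,M=c['camera_matrix'],c['mount']
    p=(np.array(uv)-K[:2,2])/K[0,0];th=np.hypot(*p)
    d=np.array([*(p/th*np.sin(th)),np.cos(th)])
    d=M[:3,:3]@d;o=M[:3,3];return (o+d*((pos[2]-z)-o[2])/d[2])
E
python3 - <<'E'
from h import *
p=state()['ee_pos']
for n,uv,z in(("tip",(260,124),73),("sideL",(229,95),73),("sideR",(290,95),73),("L20",(227,21),73),("R20",(288,21),73),("railL",(217,199),72),("railR",(305,199),72),("joint3",(259,83),103),("joint2",(258,18),103)):
    print(n,wray(uv,p,z).round(1))
E
```

```text
tip [ 61.6   7.4 143.4]
sideL [ 90.5 -22.8 143.4]
sideR [ 90.7  36.7 143.4]
L20 [166.8 -25.  143.4]
R20 [167.1  35.1 143.4]
railL [-15.  -36.8 144.4]
railR [-15.1  54.6 144.4]
joint3 [ 99.    5.8 113.4]
joint2 [159.6   5.  113.4]
```

Call:
step_arm(plan=[[[0,0.85,2,-0.02,0],[0,0.85,5,-0.02,0],[0,0.85,8,-0.02,0],[0,0.85,11,-0.02,0],[0,0.85,13,-0.02,0],[0,0.85,13.5,-0.02,0],[0,0.85,13.5,-0.02,0],[0,0.85,13.5,-0.02,0]]])

```text
time_s: 3.02
ee_pos: [630.4, -150.2, 81.9]
ee_rot: [179.9, 0.1, 108.8]
force: [0.6, -0.2, -0.4]
gripper_width: 0.2
gripper_force: 0.0
```

Run:
```python
from h import *
s=state();p=s['ee_pos'];print(s['force'],p)
cv2.imwrite("pics/w2.png",grab_frame("wrist"))
```

```text
[ 0.5684817  -0.20215208 -0.41267358] [ 630.42978848 -150.16284816   81.85366559]
```

View pics/w2.png

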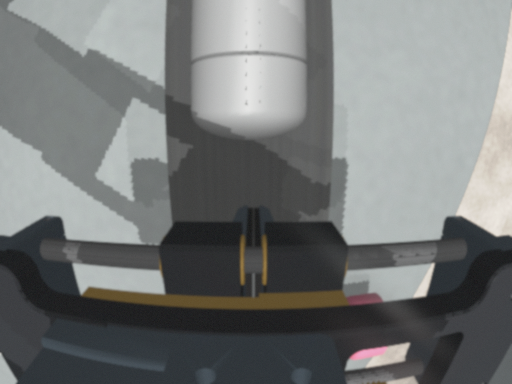

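The fingers stand in the V behind the dome. The dome tip is at (249,137) and the axis is within about 2 mm of the finger centre. Next is the gap to the tip.

Run:
```python
from h import *
p=state()['ee_pos']
for uv in((249,137),(191,80),(307,80),(192,10),(305,10)): print(uv,wray(uv,p,73).round(1))
```

```text
(249, 137) [58.9 -1.5  9. ]
(191, 80) [ 90.3 -32.4   9. ]
(307, 80) [90.1 29.3  9. ]
(192, 10) [130.6 -32.4   9. ]
(305, 10) [130.2  28.7   9. ]
```

Call:
step_arm(plan=[[[1,-0.15,0,0,0],[2,-0.15,0,0,0],[2.8,-0.15,0,0,0],[3.3,-0.15,0,0,0],[3.5,-0.15,0,0,0],[3.65,-0.15,0,0,0],[3.8,-0.15,0,0,0],[3.95,-0.15,0,0,0],[4.1,-0.15,0,0,0],[4.25,-0.15,0,0,0],[4.4,-0.15,0,0,0],[4.55,-0.15,0,0,0],[4.7,-0.15,0,0,0],[4.85,-0.15,0,0,0],[5,-0.15,0,0,0]]])

```text
time_s: 4.95
ee_pos: [612.7, -104.5, 81.1]
ee_rot: [180.0, 0.2, 108.9]
force: [0.5, -5.6, -0.9]
gripper_width: 0.4
gripper_force: 2.6
```

Call:
step_arm(plan=[[[0.2,0,0,0,0],[0.45,0,0,0,0],[0.7,0,0,0,0],[0.95,0,0,0,0],[1.2,0,0,0,0],[1.45,0,0,0,0],[1.7,0,0,0,0],[1.95,0,0,0,0],[2.2,0,0,0,0],[2.45,0,0,0,0],[2.7,0,0,0,0],[2.95,0,0,0,0],[3.2,0,0,0,0],[3.45,0,0,0,0],[3.7,0,0,0,0],[3.95,0,0,0,0],[4.2,0,0,0,0],[4.45,0,0,0,0],[4.7,0,0,0,0],[4.9,0,0,0,0]]])

```text
time_s: 7.45
ee_pos: [596.7, -58.0, 81.0]
ee_rot: [-180.0, 0.1, 108.9]
force: [-0.0, -4.5, -0.8]
gripper_width: 0.5
gripper_force: 2.7
```

Run:
```python
from h import *
s=state();print(s['force'],s['ee_pos'])
t=grab_frame("top");w=grab_frame("wrist")
a=cv2.resize(t[150:225,185:320],None,fx=5.8,fy=5.8,interpolation=cv2.INTER_CUBIC)
cv2.imwrite("pics/t3.png",a)
b=cv2.resize(w[0:270,120:380],(440,457));cv2.imwrite("pics/w3.png",b)
o=np.full((600,783,3),0,np.uint8);a=cv2.resize(a,(520,289));o[:289,:520]=a;b=cv2.resize(w[0:270,120:380],(286,297));o[300:597,:286]=b
cv2.imwrite("pics/c3.png",o)
```

```text
[-0.01777459 -4.45753024 -0.83488005] [596.65766081 -58.03652386  81.03807607]
```

View pics/c3.png

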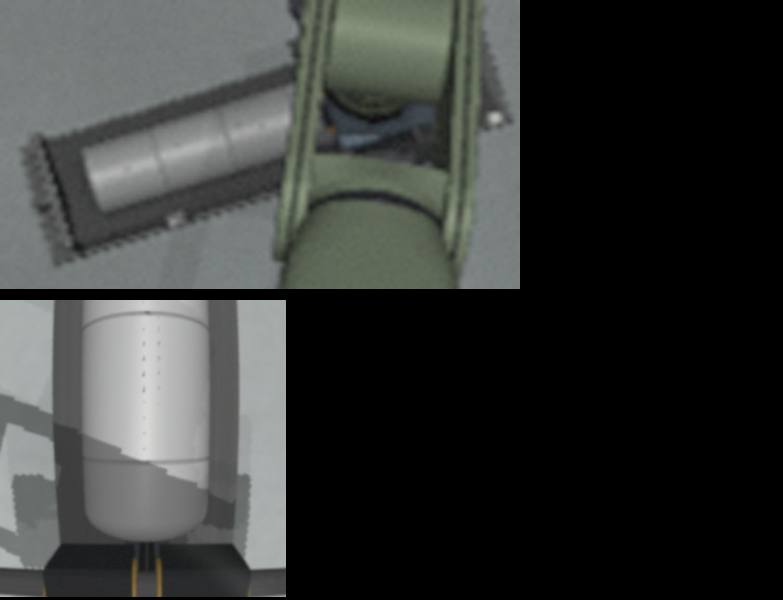

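The top view shows the row still together with about 30 mm left to the stop. The wrist view shows the joints closed and the cap centred on the fingers. I keep pushing, slower towards the end.

Call:
step_arm(plan=[[[0.2,0,0,0,0],[0.45,0,0,0,0],[0.7,0,0,0,0],[0.95,0,0,0,0],[1.2,0,0,0,0],[1.4,0,0,0,0],[1.6,0,0,0,0],[1.8,0,0,0,0],[1.95,0,0,0,0],[2.1,0,0,0,0],[2.2,0,0,0,0],[2.3,0,0,0,0]]])

```text
time_s: 9.05
ee_pos: [589.1, -36.2, 81.0]
ee_rot: [-180.0, 0.1, 108.9]
force: [0.6, -6.1, 0.1]
gripper_width: 0.1
gripper_force: 2.8
```

Call:
step_arm(plan=[[[0.08,0,0,0,0],[0.16,0,0,0,0],[0.24,0,0,0,0]]])

```text
time_s: 9.43
ee_pos: [588.3, -33.9, 81.0]
ee_rot: [-180.0, 0.1, 108.9]
force: [1.0, -6.1, -0.7]
gripper_width: 0.4
gripper_force: 2.9
```

Call:
step_arm(plan=[[[0.08,0,0,0,0],[0.16,0,0,0,0],[0.24,0,0,0,0]]])

```text
time_s: 9.8
ee_pos: [587.6, -31.7, 81.0]
ee_rot: [-180.0, 0.1, 108.9]
force: [0.8, -5.7, -0.1]
gripper_width: 0.3
gripper_force: 2.9
```

Call:
step_arm(plan=[[[0.08,0,0,0,0],[0.16,0,0,0,0],[0.24,0,0,0,0]]])

```text
time_s: 10.18
ee_pos: [587.1, -30.5, 81.0]
ee_rot: [-180.0, 0.3, 108.9]
force: [1.5, -10.8, -1.4]
gripper_width: 0.6
gripper_force: 5.3
```

Call:
step_arm(plan=[[[0.08,0,0,0,0],[0.16,0,0,0,0]]])

```text
time_s: 10.42
ee_pos: [587.2, -30.4, 81.1]
ee_rot: [180.0, 0.4, 109.0]
force: [1.9, -15.2, -2.2]
gripper_width: 0.6
gripper_force: 7.5
```

Run:
```python
from h import *
s=state();print(s['force'],s['ee_pos'])
t=grab_frame("top");g=cv2.resize(t[165:225,188:248],None,fx=10,fy=10,interpolation=cv2.INTER_CUBIC);cv2.imwrite("pics/t4.png",g)
```

```text
[  1.93887557 -15.21210866  -2.19294967] [587.18565608 -30.37172178  81.14158032]
```

View pics/t4.png

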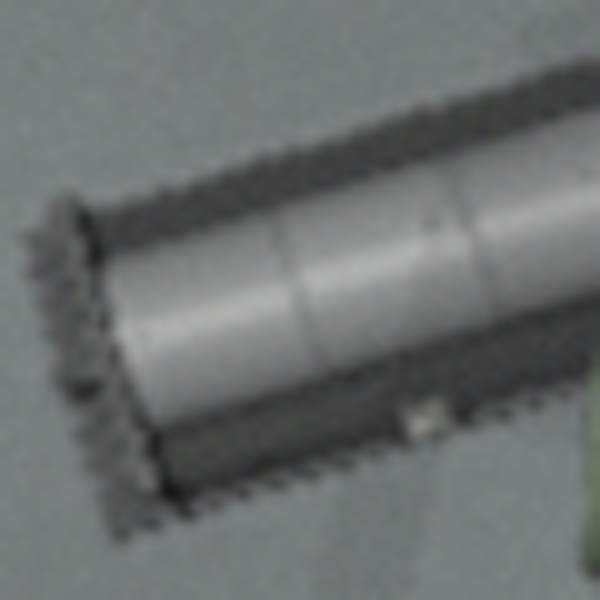

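Tube1's face meets the stop along the line from (100,260) to (150,430). The TCP has stalled while the force rose from 6 to 15 N, so the row is home. I press briefly once more, then back off slowly and lift clear.

Call:
step_arm(plan=[[[0.1,0,0,0,0],[0.2,0,0,0,0],[0.2,0,0,0,0],[0.2,0,0,0,0]]])

```text
time_s: 10.98
ee_pos: [587.2, -30.3, 81.2]
ee_rot: [180.0, 0.6, 109.0]
force: [2.9, -19.3, -2.7]
gripper_width: 0.1
gripper_force: 9.7
```

Call:
step_arm(plan=[[[-0.2,0,0,0,0],[-0.5,0,0,0,0],[-0.8,0,0,0,0],[-1.2,0,0,0,0],[-2,0,0,0,0],[-3,0,0,0,0],[-4.5,0,0,0,0],[-6,0,0,0,0],[-6.5,0,-1,0,0],[-7,0,-3,0,0],[-8,0,-6,0,0],[-9,0,-10,0,0],[-10,0,-14,0,0],[-10,0,-15,0,0],[-10,0,-15,0,0],[-10,0,-15,0,0]]])

```text
time_s: 12.98
ee_pos: [616.8, -118.9, 229.1]
ee_rot: [-179.8, -0.1, 108.9]
force: [0.8, 0.2, 0.1]
gripper_width: 0.4
gripper_force: 0.0
```

Run:
```python
from h import *
s=state();p=s['ee_pos'];print(s['force'],p)
cv2.imwrite("pics/w5.png",grab_frame("wrist"))
```

```text
[0.77465623 0.18584176 0.11494564] [ 616.80366838 -118.86486986  229.11752213]
```

View pics/w5.png

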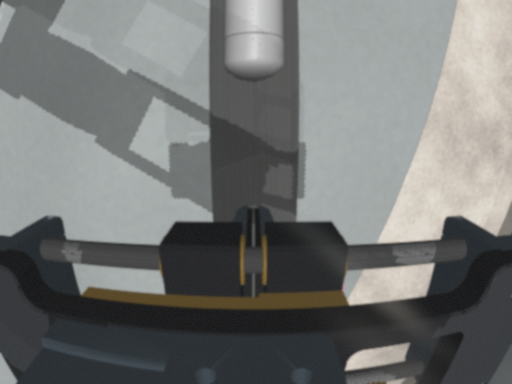

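The cap lies straight in the V with its joint closed at row 33 and its dome tip at (254,78). The arm is clear with no contact force, so I hand in.

```bash
python3 -c "
from workcell import *
print(job_done())"
```

```text
the job is handed in; nothing more can be done
None
```

The row is home against the end stop with the joints I could see closed, pushed only on the cap's dome (about 20 N at most in the readings); the arm is clear and the job is handed in, though no verdict was returned.

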